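# Snap the rubber stamp into its desk holder

## Robot

A 6-joint arm with a two-finger parallel gripper is mounted at the origin on a cart in front of the work surface, level with it; the furniture and walls round the work are solid. World frame = base frame: x ahead of the robot, y to its left, z up, the work surface at z = 0. Lengths are in m, angles in rad, forces in N, time in s.
With the tool pointing down it reaches from about 0.425 to 0.95 m from the base axis. Payload 3.5 kg.
Tool frame: the origin (TCP) lies on the centre line of the jaws, within the pads' length; the fingertips stand tip_extent ahead of it and the grasp point (between the pads) lies 2 mm behind it (tip_extent is the distance from the TCP to the fingertips, in m); z points along the fingers, y is the direction in which the jaws open and shut (so a half turn about z gives the same grasp; the last joint's range is limited). The gripper opens to 85 mm and grips with 20 to 120 N. Pads are 22 mm wide; open, the fingers measure 114 mm over their backs; the gripper's body (76 mm by 85 mm) begins 54 mm behind the grasp point. The pads swing forward as they close: fully open they stand 13 mm farther back than shut.
Start: joints at [0.954, 0.286, 1.577, -0, 1.279, -0.15], TCP at [0.304, 0.603, 0.248] pointing down, gripper open.
Joint ranges: [-2.77, 2.77], [-0.9, 2.22], [0.21, 2.48], [-1.53, 4.67], [0.24, 2.81], [-2.84, 2.84]. Speed limits (rad/s): [2.79, 2.79, 3.14, 3.14, 3.14, 3.14].

## Interface

Orientations are given as a unit quaternion [x, y, z, w].
In Python, from plant import * gives the robot as it stands.
- The arm moves only by the shell command python3 -m crank 'ROWS' [FORCE]. ROWS is JSON, a list of rows, each a list of 7 numbers: the gripper's target within -1 to 1 (shut at 1, half-way at 0, fully open at -1), then the shift along the tool's x, y, z in cm, then the turn, a rotation vector about the tool's x, y, z in degrees. In form: [[fingers, tx, ty, tz, wx, wy, wz], ...]. A call has 1 to 5 rows; each row shifts and turns the commanded pose from where the row before left it, along the tool's axes as they then stand; what a row does not reach is not made up. A row lasts 1/10 s, in which the tool goes at most 50 mm and 8.59 degrees, less where a joint would pass 70% of its speed; a pose out of reach is approached as far as the arm can. A call is refused whole if a number of a shift passes 5 or a number of a turn 8.59, either way. A call with a gripper value outside its range is refused whole. The fingers move at their own pace and stop on an object; FORCE is the grip in N (left out, the last holds). Time passes only in rows, so rows that do not move let the fingers close. It gives the time, the measured TCP pose, the force and the opening at its end, in the units of the state.
- get_state(): the state, without advancing time (a new reading comes with each control period).
- read_camera(name): name is "side" or "top"; returns a dict with "color" (480x640x3 uint8, red, green, blue), "vfov" (degrees; the focal length in pixels is half the picture's height over the tangent of half this angle, whatever the lens; pixels are square), "cx", "cy" (the principal point, pixels), "distortion" ([k1, k2, p1, p2, k3] as OpenCV has them; the pictures are not rectified), "cam_to_world" (4x4, takes a point from camera to world coordinates). Camera axes: x right, y up, looking along -z (the intrinsics and any distortion apply to the point x, -y, -z); pixel columns grow to the right and rows downward; lengths in m; the calibration is good to about 2 mm. A picture is of the moment at which its call begins. There is no depth.
- sign_off(): hands the job in, once; it reports no verdict.
Trained networks look in the newest picture that a camera, given by its name, has taken for a name from the list of things; names that differ only in an ending like _2 or _b are one class to them, and where a whole thing is asked for, a point or a joint stands for the part that bears it (a point fixed in the world has none). Each returns a list of dicts, best first, with "p" (0 to 1); they miss things now and then, are a little off and sometimes report something else, mostly with a low value. They report only what shows in the picture. A call takes as long as a camera call. They do not tell look-alikes from the thing itself.
- trace(thing, camera): "pixels" (480x640 bool, what is visible of it) and "location" ([column, row] in pixels, amid what is visible of it).
- place_of(thing, camera): "location" ([column, row] in pixels: a listed point, or the origin of a listed thing).
The state is a dict: "time": time; "qpos": joint angles; "dq": joint speeds; "joint_efforts": joint torques, N m; "eef_pos": TCP position; "tcp_rot": TCP orientation; "contact_force": force on the tool from outside, world axes, zero at the start; "wrist_torque": the same for the moment, N m; "opening": opening from 0.0 (shut) to 1.0 (fully open).
Only numpy, scipy, OpenCV 4.12 (cv2) and the standard library are available. Lean on these libraries where they do the work, as an engineer would, in place of code of your own. Each camera call takes 0.05 s, during which the arm holds its last target.

## Task

Put the wooden rubber stamp away in its desk holder: stand it in the bay between the two steel spring clips, long side along the clips, and press it straight down until the clips snap over its foot and it sits fully home on the floor of the bay, then let go. Leave the correction bottle and the glue stick standing where they are.

Things in the scene. Friction and masses are not known exactly. Their poses are not given: they have to be found in the camera images.
- stamp: Wooden rubber stamp, upright, loose, 60 g, 68 mm tall. Rectangular foot 30 (its x) by 52 (its y) by 17 mm high; above it a round turned handle, knob 27 mm in diameter: grip it about 55 mm up, firmly (fingers on its x sides keep it from rocking). Origin: centre of the foot's underside, z up. Turned half round it is the same.
- holder: Fixed black holder, 70 (x) by 84 (y), origin under its centre on the desk, z up. Bay floor 10 mm up. Over the floor: clip noses 21 up, 26 apart in x; flared mouth 39 up, 46 wide; end stops 20 up, 60 apart in y. The foot's long side goes along y. Its underside meets the noses 26 over the floor: about 7 N spreads them, 3 N on the way down, below 0 when they snap over it in the last 4 mm.
- bottle: Correction-fluid bottle, a bystander: upright, white and green, 30 mm in diameter, 74 mm tall with a narrower neck and cap. Origin: centre of its underside, z up.
- glue: Glue stick, a bystander: upright plain cylinder, 26 mm in diameter, 93 mm tall. Origin: centre of its underside, z up.
Not all that is in view belongs to the job. What is meant by the stamp is not white, and is the smaller of those in its own colour. What is shaped like the holder but blue or orange is not meant.

How it is judged:
At the end, for the whole second after the job is handed in: The stamp sits upright and at rest in the holder's bay, its long side along the clips (within 10 degrees), within 10 mm of the bay's centre, with its underside less than 2.5 mm above the bay floor, so that both clips have snapped over its foot (horizontal distance between stamp and holder below 0.01 m and z of stamp in the frame of holder between 0.007 and 0.0125 m and angle between the y axis of stamp and the y axis of holder, either way round below 0.18 rad and angle between stamp's own z axis and vertical below 0.1 rad and linear speed of stamp below 0.02 m/s); the robot touches nothing.
It fails at once if the correction bottle is knocked over or moved more than 40 mm (distance of bottle from where it was at the start of the episode above 0.04 m or angle between bottle's own z axis and vertical above 0.5 rad).
It fails at once if the glue stick is knocked over or moved more than 40 mm (distance of glue from where it was at the start of the episode above 0.04 m or angle between glue's own z axis and vertical above 0.5 rad).
It also fails if it takes over 54 s, if anything falls off the work surface, if the arm or the gripper's body presses on something with over 40 N, if the wrist force passes 120 N, or if a joint passes its speed limit or range.

## Working session

There is one attempt and no reset: what is moved stays moved. The work goes in short steps, Python scripts to look and compute and a shell command to move; the robot and the scene stay as the last step left them, time stands still between calls to the robot, and variables do not carry over. Pictures are saved under pics/ and viewed, and the job is handed in when it is done.

```bash
ls; mkdir -p pics; cat > h.py <<'E'
from plant import *
import numpy as np, cv2
def K(c):
    f=240/np.tan(np.radians(c["vfov"])/2)
    return np.array([[f,0,c["cx"]],[0,f,c["cy"]],[0,0,1.]])
def ray(c,px):
    u=cv2.undistortPoints(np.array(px,float).reshape(-1,1,2),K(c),np.array(c["distortion"],float)).reshape(-1,2)
    M=np.array(c["cam_to_world"]); d=np.c_[u[:,0],-u[:,1],-np.ones(len(u))]@M[:3,:3].T
    return M[:3,3],d
def atz(c,px,z):
    o,d=ray(c,px); t=(z-o[2])/d[:,2]; return o+d*t[:,None]
def proj(c,P):
    M=np.array(c["cam_to_world"]); q=(np.array(P,float).reshape(-1,3)-M[:3,3])@M[:3,:3]
    q=q*[1,-1,-1]
    return cv2.projectPoints(q,np.zeros(3),np.zeros(3),K(c),np.array(c["distortion"],float))[0].reshape(-1,2)
def cam(n,f=None):
    c=read_camera(n)
    if f: cv2.imwrite(f,cv2.cvtColor(c["color"],cv2.COLOR_RGB2BGR))
    return c
E
python3 - <<'E'
from h import *
import pickle
for n in ("top","side"):
    c=cam(n,f"pics/{n}0.png"); pickle.dump(c,open(n+"0.pkl","wb"))
    print(n,c["vfov"],c["distortion"],np.round(c["cam_to_world"],3).tolist())
    for t in ("stamp","holder","bottle","glue"):
        print(t,[(round(r["p"],2),np.round(r["location"]).tolist()) for r in place_of(t,n)],[(round(r["p"],2),np.round(r["location"]).tolist(),int(r["pixels"].sum())) for r in trace(t,n)])
print(get_state())
E
```

```text
pics
top 46.19629928017396 [-0.14591122  0.          0.          0.          0.        ] [[-0.025, 0.997, -0.077, 0.413], [-1.0, -0.026, -0.006, -0.095], [-0.008, 0.077, 0.997, 1.258], [0.0, 0.0, 0.0, 1.0]]
stamp [(0.91, [443.0, 215.0]), (0.77, [370.0, 225.0]), (0.6, [404.0, 185.0])] [(0.86, [408.0, 186.0], 335), (0.63, [444.0, 210.0], 347)]
holder [(0.97, [265.0, 293.0]), (0.71, [301.0, 237.0]), (0.65, [333.0, 291.0])] [(0.88, [300.0, 237.0], 1209), (0.74, [264.0, 289.0], 1148), (0.62, [334.0, 291.0], 1232)]
bottle [(0.49, [201.0, 270.0])] [(0.65, [201.0, 270.0], 177)]
glue [(0.6, [410.0, 269.0])] [(0.45, [411.0, 271.0], 143)]
side 45.44132284723778 [-0.0748793  0.         0.         0.         0.       ] [[0.996, 0.062, -0.056, 0.451], [-0.08, 0.518, -0.852, -0.984], [-0.024, 0.853, 0.521, 0.597], [0.0, 0.0, 0.0, 1.0]]
stamp [(0.96, [400.0, 319.0]), (0.84, [372.0, 358.0]), (0.74, [341.0, 294.0])] [(0.95, [402.0, 311.0], 814), (0.79, [339.0, 284.0], 1260), (0.65, [374.0, 352.0], 1092)]
holder [(0.71, [256.0, 272.0]), (0.7, [324.0, 251.0]), (0.58, [264.0, 226.0])] [(0.87, [256.0, 265
[... 167 characters left out ...]
7, [278.0, 305.0], 887)]
{'time': 0.9, 'qpos': array([ 9.53984523e-01,  2.86229662e-01,  1.57671677e+00,  3.38778214e-05,
        1.27861802e+00, -1.50018412e-01]), 'dq': array([ 0.00044484, -0.00082357, -0.00054125,  0.0001165 ,  0.00199843,
       -0.00217833]), 'joint_efforts': array([ 6.53166217e-05, -4.05951333e+01, -2.92947274e+01, -1.18534545e-04,
        3.66303520e-04,  1.10513395e-05]), 'eef_pos': array([0.30373053, 0.60277682, 0.24836272]), 'tcp_rot': array([ 2.31288197e-01,  9.72885281e-01,  1.91456719e-05, -9.76812553e-06]), 'contact_force': array([-0.65353863, -0.2890286 ,  0.28588173]), 'wrist_torque': array([0.00871931, 0.00398237, 0.03430045]), 'opening': 0.9990054164123225}
```

```bash
python3 - <<'E'
import cv2
t=cv2.imread("pics/top0.png");s=cv2.imread("pics/side0.png")
cv2.imwrite("pics/top0c.png",cv2.resize(t[160:330,170:470],(800,453),interpolation=cv2.INTER_CUBIC))
cv2.imwrite("pics/side0c.png",cv2.resize(s[160:385,210:510],(800,600),interpolation=cv2.INTER_CUBIC))
E
```

```text
(no output)
```

View pics/top0c.png

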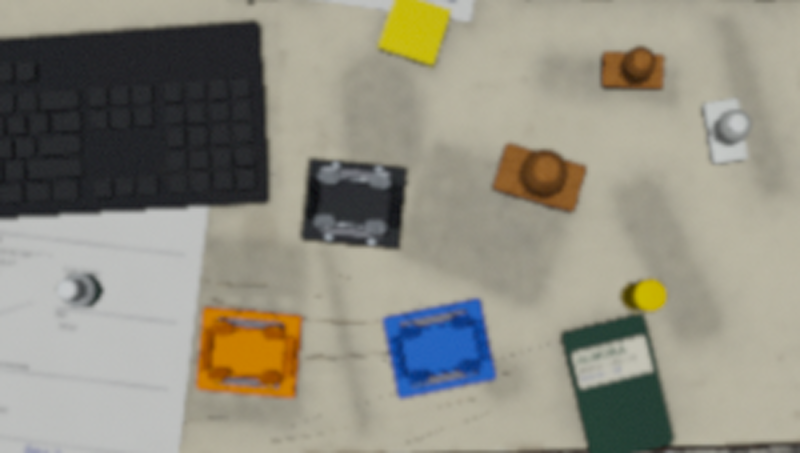

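View pics/side0c.png

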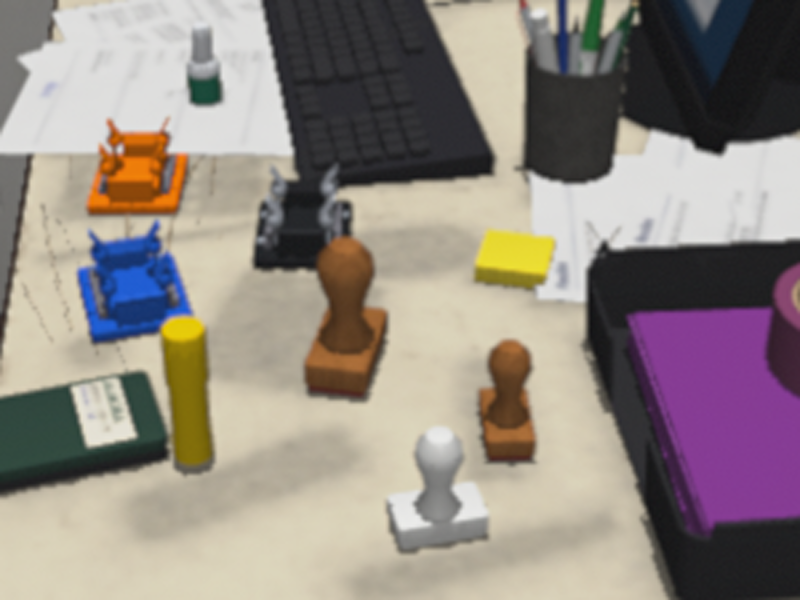

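View pics/top0.png

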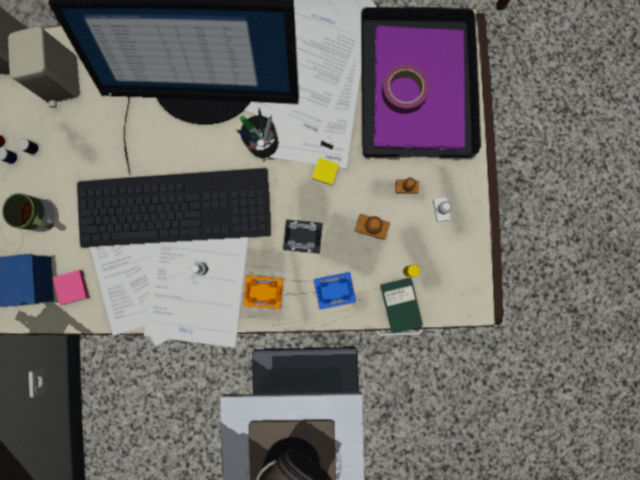

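```bash
cat > fit.py <<'E'
from h import *
from scipy.optimize import minimize
S=4
def hullmask(c,parts,roi):
    x0,y0,x1,y1=roi; m=np.zeros(((y1-y0)*S,(x1-x0)*S),np.uint8)
    for P in parts:
        q=(proj(c,P)-[x0,y0]+0.5)*S-0.5
        cv2.fillConvexPoly(m,np.round(cv2.convexHull(q.astype(np.float32))*16).astype(np.int32),255,shift=4)
    return cv2.resize(m,(x1-x0,y1-y0),interpolation=cv2.INTER_AREA)/255.
def box(a,b,z0,z1): return np.array([[sx*a/2,sy*b/2,z] for sx in(-1,1) for sy in(-1,1) for z in(z0,z1)])
def sph(r,z):
    g=np.linspace(0,np.pi,9);h=np.linspace(0,2*np.pi,24)
    return np.array([[r*np.sin(a)*np.cos(b),r*np.sin(a)*np.sin(b),z+r*np.cos(a)] for a in g for b in h])
def cone(r0,z0,r1,z1):
    h=np.linspace(0,2*np.pi,24)
    return np.array([[r*np.cos(b),r*np.sin(b),z] for r,z in((r0,z0),(r1,z1)) for b in h])
STAMP=[box(.03,.052,0,.017),sph(.0135,.0545),cone(.013,.017,.0075,.03),cone(.0075,.03,.0105,.046)]
HOLD=[box(.07,.084,0,.01)]
def place(parts,x,y,a,z=0):
    R=np.array([[np.cos(a),-np.sin(a),0],[np.sin(a),np.cos(a),0],[0,0,1]])
    return [P@R.T+[x,y,z] for P in parts]
def fit(views,parts,p0):
    def cost(p):
        return sum(np.abs(hullmask(c,place(parts,p[0],p[1],p[2]/10),roi)-m).sum() for c,m,roi in views)
    best=None
    for da in (-1.5,-.5,.5,1.5):
        p=[p0[0],p0[1],p0[2]*10+da]
        s=np.array([p]+[[p[0]+.006,p[1],p[2]],[p[0],p[1]+.006,p[2]],[p[0],p[1],p[2]+1]])
        r=minimize(cost,p,method="Nelder-Mead",options=dict(initial_simplex=s,xatol=1e-4,fatol=.05))
        if best is None or r.fun<best.fun: best=r
    return best.x*[1,1,.1],best.fun
E
python3 - <<'E'
from fit import *
import pickle, plant
print([n for n in dir(plant) if not n.startswith("_")])
T=pickle.load(open("top0.pkl","rb"));Sd=pickle.load(open("side0.pkl","rb"))
def brown(c,roi):
    x0,y0,x1,y1=roi; I=c["color"][y0:y1,x0:x1].astype(float)
    v=I[...,0]-I[...,2]; print(np.percentile(v,[5,50,95]));
    return np.clip((v-45)/(80-45),0,1) 
rt=(390,168,425,203); rs=(382,280,420,340)
mt,ms=brown(T,rt),brown(Sd,rs)
for nm,m in(("t",mt),("s",ms)): cv2.imwrite(f"pics/m{nm}.png",cv2.resize((m*255).astype(np.uint8),None,fx=8,fy=8,interpolation=0))
print("guess",atz(T,[[406,186]],.017),atz(Sd,[[400,319]],0), atz(T,[[302,237]],.01),atz(Sd,[[324,251]],0))
p0=list(atz(Sd,[[400,319]],0)[0][:2])+[0]
for v in ([(T,mt,rt)],[(Sd,ms,rs)],[(T,mt,rt),(Sd,ms,rs)]):
    p,f=fit(v,STAMP,p0); print("stamp",np.round(p,4),f,sum(x[1].sum() for x in v))
out=[]
for c,roi in((T,rt),(Sd,rs)):
    x0,y0,x1,y1=roi; I=cv2.resize(c["color"][y0:y1,x0:x1,::-1],None,fx=8,fy=8,interpolation=cv2.INTER_CUBIC)
    for P in place(STAMP,*p)[:2]:
        q=(proj(c,P)-[x0,y0]+.5)*8; cv2.polylines(I,[cv2.convexHull(q.astype(np.float32)).astype(np.int32)],True,(0,255,0),1)
    out.append(cv2.copyMakeBorder(I,0,480-I.shape[0],0,310-I.shape[1],0))
cv2.imwrite("pics/fit1.png",np.hstack(out))
E
```

```text
['Unreachable', 'get_state', 'place_of', 'read_camera', 'sign_off', 'tip_extent', 'trace']
[18. 21. 98.]
[25. 33. 97.]
guess [[ 0.60775152 -0.26975856  0.017     ]] [[ 0.61380021 -0.2635639   0.        ]] [[ 0.500218   -0.03498367  0.01      ]] [[ 0.50609608 -0.04201219  0.        ]]
stamp [ 0.6077 -0.2727 -0.0236] 129.55014005602243 236.57142857142856
stamp [ 0.6123 -0.2649 -0.1724] 397.2336134453782 402.8
stamp [ 0.6108 -0.2714 -0.1695] 546.3574229691876 639.3714285714286
```

View pics/fit1.png

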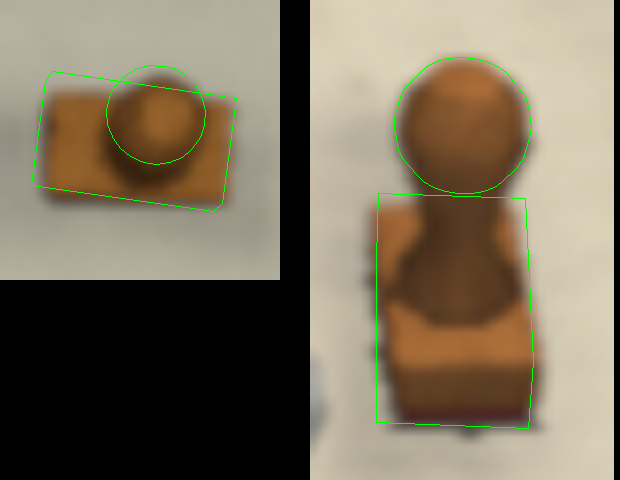

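```bash
cat > run2.py <<'E'
from fit import *
import pickle,sys
T=pickle.load(open("top0.pkl","rb"));Sd=pickle.load(open("side0.pkl","rb"))
def brown(c,roi):
    x0,y0,x1,y1=roi; I=c["color"][y0:y1,x0:x1].astype(float)
    v=(I[...,0]-I[...,2])/(I[...,0]+10); 
    return np.clip((v-.22)/(.45-.22),0,1)
def black(c,roi):
    x0,y0,x1,y1=roi; I=c["color"][y0:y1,x0:x1].astype(float).max(-1)
    m=np.clip((130-I)/(130-70),0,1)
    return m
def show(views,parts,p,f):
    out=[]
    for c,m,roi in views:
        x0,y0,x1,y1=roi; I=cv2.resize(c["color"][y0:y1,x0:x1,::-1],None,fx=7,fy=7,interpolation=cv2.INTER_CUBIC)
        for P in place(parts,*p):
            q=(proj(c,P)-[x0,y0]+.5)*7; cv2.polylines(I,[cv2.convexHull(q.astype(np.float32)).astype(np.int32)],True,(0,255,0),1)
        out.append(cv2.copyMakeBorder(I,0,480-I.shape[0],0,390-I.shape[1],0))
    cv2.imwrite(f,np.hstack(out))
E
python3 - <<'E'
from run2 import *
rt=(390,168,425,203); rs=(382,280,420,340)
V=[(T,brown(T,rt),rt),(Sd,brown(Sd,rs),rs)]
p0=[.610,-.270,0]
for v in (V[:1],V[1:],V):
    p,f=fit(v,STAMP,p0); print("stamp",np.round(p,4),f,sum(x[1].sum() for x in v))
show(V,STAMP,p,"pics/fit2.png")
rt=(276,212,330,260); rs=(296,215,350,265)
V=[(T,black(T,rt),rt),(Sd,black(Sd,rs),rs)]
p,f=fit(V[:1],HOLD,[.502,-.037,0]); print("hold",np.round(p,4),f,V[0][1].sum())
show(V,HOLD+[box(.046,.046,.049,.049),box(.026,.046,.031,.031),box(.0,.06,.01,.03)],p,"pics/fit3.png")
print(tip_extent)
E
```

```text
stamp [ 0.6089 -0.2732 -0.0211] 54.770735524080216 311.51161741709626
stamp [ 0.6112 -0.2698 -0.1459] 104.87576730513155 706.9055657859137
stamp [ 0.6101 -0.272  -0.115 ] 175.94278766112956 1018.4171832030099
hold [ 0.5028 -0.036  -0.1175] 324.5029411764706 884.85
0.017
```

View pics/fit2.png

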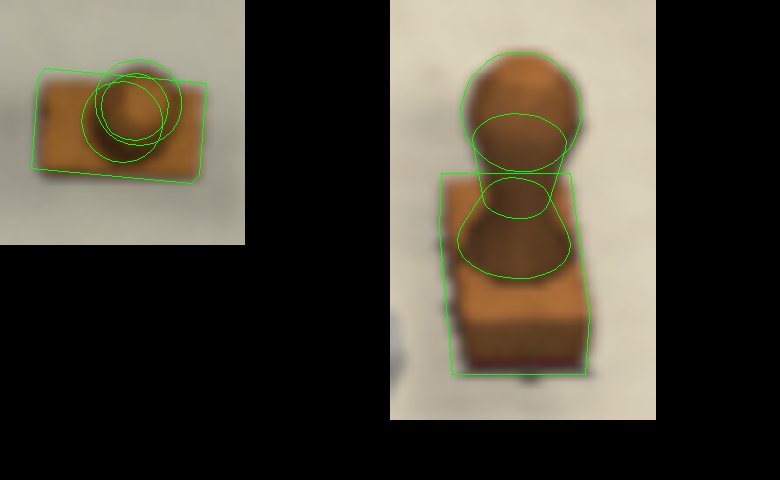

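View pics/fit3.png

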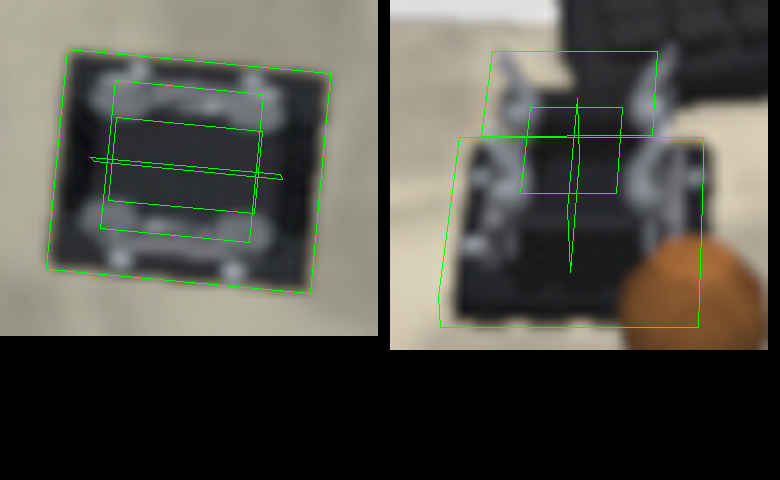

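```bash
cat > rect.py <<'E'
from run2 import *
def wrect(c,mask,roi,z,name=None,close=0):
    x0,y0,x1,y1=roi
    m=cv2.resize((mask*255).astype(np.uint8),None,fx=8,fy=8,interpolation=cv2.INTER_CUBIC)
    m=(m>127).astype(np.uint8)
    if close: m=cv2.morphologyEx(cv2.copyMakeBorder(m,60,60,60,60,0),cv2.MORPH_CLOSE,np.ones((close,close)))[60:-60,60:-60]
    cs,_=cv2.findContours(m,cv2.RETR_EXTERNAL,cv2.CHAIN_APPROX_NONE); k=max(cs,key=cv2.contourArea).reshape(-1,2)
    if name: cv2.imwrite(name,m*255)
    px=(k+.5)/8-.5+[x0,y0]
    w=atz(c,px,z)[:,:2]
    (cx,cy),(a,b),ang=cv2.minAreaRect((w*1000).astype(np.float32))
    return np.round([cx,cy,a,b,ang],1)
E
python3 - <<'E'
from rect import *
rt=(390,168,425,203)
print(wrect(T,brown(T,rt),rt,.017,"pics/ra.png"))
rt=(276,212,330,260)
print(wrect(T,black(T,rt),rt,.008,"pics/rb.png",close=60))
I=T["color"]; print(I[220:226:2,285:320:3].max(-1))
a=cv2.imread("pics/ra.png");b=cv2.imread("pics/rb.png");cv2.imwrite("pics/rab.png",np.hstack([cv2.copyMakeBorder(a,0,384-a.shape[0],0,0,0) ,b]) if a.shape[0]<384 else b)
E
```

```text
[ 609.8 -271.9   51.9   34.3   87.4]
[502.5 -36.2  83.   69.6  82.9]
[[140  65  82 110 111 121 128 135 139 145 151 153]
 [126  48  97 130 104  55  55  51  63 126  86  95]
 [108  53 125 130 104 119 116  96  90 145  92  48]]
```

View pics/rab.png

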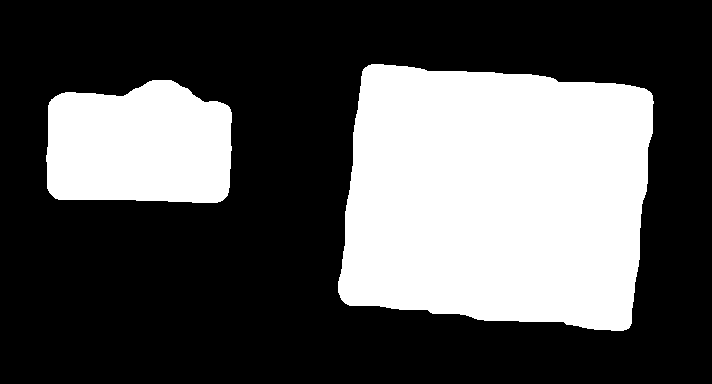

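```bash
python3 -m crank '[[-1,-3.5,-3.4,0,0,0,0],[-1,-3.5,-3.4,0,0,0,0],[-1,-3.5,-3.4,0,0,0,0],[-1,-3.5,-3.4,0,0,0,0],[-1,-3.5,-3.4,0,0,0,0]]'; python3 -m crank '[[-1,-3.5,-3.4,0,0,0,0],[-1,-3.5,-3.4,0,0,0,0],[-1,-3.5,-3.4,0,0,0,0],[-1,-3.5,-3.4,0,0,0,0],[-1,-3.5,-3.4,0,0,0,0]]'
```

```text
time: 1.4
eef_pos: [0.3838, 0.3705, 0.2486]
tcp_rot: [0.231, 0.973, 0.0, 0.0]
contact_force: [0.3, 0.2, 0.4]
opening: 1.001
time: 1.9
eef_pos: [0.4636, 0.1398, 0.2488]
tcp_rot: [0.231, 0.973, 0.0, 0.001]
contact_force: [1.4, -0.4, 0.3]
opening: 0.999
```

```bash
python3 -m crank '[[-1,-3.5,-3.4,0,0,0,0],[-1,-3.5,-3.4,0,0,0,0],[-1,-3.5,-3.4,0,0,0,0],[-1,-3.5,-3.4,0,0,0,0],[-1,-3.5,-3.4,0,0,0,0]]'; python3 -m crank '[[-0.3,0,0,0,0,0,8.2],[-0.3,0,0,0,0,0,8.2],[-0.3,0,0,0,0,0,8.2],[-0.3,0,0,0,0,0,8.2],[-0.3,0,0,0,0,0,8.2]]';python3 -m crank '[[-0.3,0,0,0,0,0,8.2],[-0.3,0,0,0,0,0,8.2],[-0.3,0,0,0,0,0,8.2]]'
cat > go.py <<'E'
from plant import *
import numpy as np,sys
from scipy.spatial.transform import Rotation as R
x,y,z,yaw=map(float,sys.argv[1:5])  # target tcp, yaw deg of tool y axis from world x
s=get_state(); r=R.from_quat(s["tcp_rot"])
d=r.inv().apply(np.array([x,y,z])-s["eef_pos"])*100
a=np.radians(yaw); ty=np.array([np.cos(a),np.sin(a),0]); 
if r.as_matrix()[:,1]@ty<0: ty=-ty
tz=np.array([0,0,-1.]); g=R.from_matrix(np.c_[np.cross(ty,tz),ty,tz])
print("shift cm",np.round(d,2),"turn deg",np.round((r.inv()*g).as_rotvec(degrees=True),2),"t",s["time"],"q",np.round(s["qpos"],2))
E
python3 go.py .6095 -.271 .13 -2.6
```

```text
time: 2.4
eef_pos: [0.5434, -0.091, 0.2487]
tcp_rot: [0.231, 0.973, 0.0, 0.0]
contact_force: [0.5, 0.0, 0.3]
opening: 0.997
time: 2.9
eef_pos: [0.5431, -0.089, 0.2484]
tcp_rot: [0.56, 0.829, 0.0, 0.0]
contact_force: [0.3, -1.0, 0.2]
opening: 0.653
time: 3.2
eef_pos: [0.5431, -0.0889, 0.2484]
tcp_rot: [0.723, 0.69, 0.0, 0.0]
contact_force: [-1.1, 0.2, -0.2]
opening: 0.656
shift cm [-17.88   7.49  11.85] turn deg [ 0.01  0.   -0.08] t 3.2 q [-0.35  0.01  1.88  0.    1.25 -0.3 ]
```

```bash
python3 -m crank '[[-0.3,-4.47,1.87,0,0,0,0],[-0.3,-4.47,1.87,0,0,0,0],[-0.3,-4.47,1.87,0,0,0,0],[-0.3,-4.47,1.87,0,0,0,0],[-0.3,0,0,4,0,0,0]]'; python3 -m crank '[[-0.3,0,0,4,0,0,0],[-0.3,0,0,3.8,0,0,0],[-0.3,0,0,0,0,0,0]]'; python3 go.py .6095 -.271 .056 -2.6
python3 - <<'E'
from h import *
a=cam("top","pics/t1.png");b=cam("side","pics/s1.png")
f=lambda c,r:cv2.resize(c["color"][r[1]:r[3],r[0]:r[2],::-1],(390,520),interpolation=cv2.INTER_CUBIC)
cv2.imwrite("pics/v1.png",np.hstack([f(a,(370,140,460,260)),f(b,(340,220,460,380))]))
E
```

```text
time: 3.7
eef_pos: [0.6148, -0.2785, 0.2155]
tcp_rot: [0.723, 0.691, 0.001, 0.008]
contact_force: [1.1, -1.0, 0.2]
opening: 0.651
time: 4.0
eef_pos: [0.6065, -0.2684, 0.1228]
tcp_rot: [0.722, 0.692, -0.002, -0.007]
contact_force: [-0.6, 0.1, -0.4]
opening: 0.649
shift cm [-0.29  0.39  6.67] turn deg [-0.69 -0.4   0.23] t 4.0 q [-0.57  0.39  1.69 -0.    1.08 -0.53]
```

View pics/v1.png

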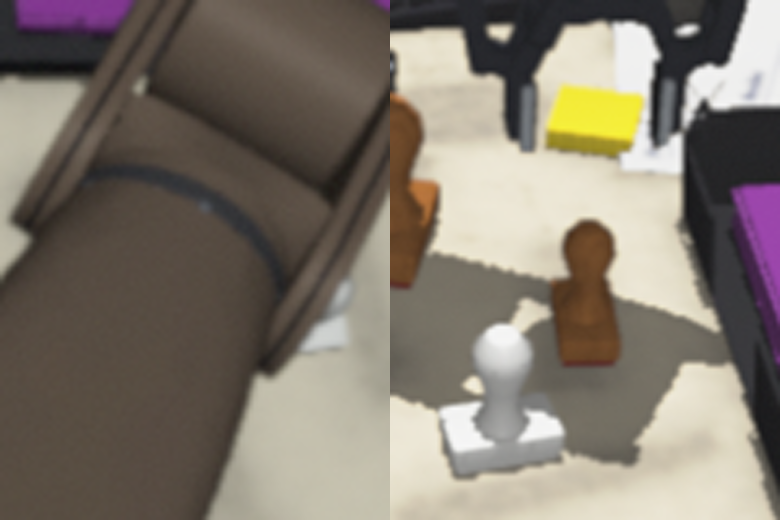

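Left half shows the arm hiding the stamp from the top camera. In the right half the two pads (about 528 and 665) straddle the small brown stamp's knob (588,247), and the tool is still settling.

```bash
python3 -m crank '[[-0.3,0,0,0,0,0,0],[-0.3,0,0,0,0,0,0]]'; python3 go.py .6095 -.271 .056 -2.6
```

```text
time: 4.3
eef_pos: [0.6122, -0.2715, 0.134]
tcp_rot: [0.721, 0.693, 0.001, 0.003]
contact_force: [-0.0, 0.5, 0.5]
opening: 0.649
shift cm [ 0.06 -0.31  7.8 ] turn deg [0.29 0.17 0.27] t 4.3 q [-0.57  0.38  1.68 -0.    1.08 -0.53]
```

```bash
python3 -m crank '[[-0.3,0,0,2,0,0,0],[-0.3,0,0,2,0,0,0],[-0.3,0,0,2,0,0,0],[-0.3,0,0,1,0,0,0],[-0.3,0,0,0.4,0,0,0]]';python3 -m crank '[[-0.3,0,0,0,0,0,0],[-0.3,0,0,0,0,0,0],[-0.3,0,0,0,0,0,0]]'; python3 go.py .6095 -.271 .056 -2.6
python3 - <<'E'
from h import *
b=cam("side","pics/s2.png")
cv2.imwrite("pics/v2.png",cv2.resize(b["color"][240:360,340:460,::-1],(600,600),interpolation=cv2.INTER_CUBIC))
E
```

```text
time: 4.8
eef_pos: [0.6106, -0.2706, 0.0565]
tcp_rot: [0.721, 0.693, 0.0, 0.0]
contact_force: [-0.2, 1.1, -0.1]
opening: 0.647
time: 5.1
eef_pos: [0.6113, -0.2711, 0.0578]
tcp_rot: [0.721, 0.692, 0.0, 0.001]
contact_force: [-0.0, 0.0, -0.4]
opening: 0.651
shift cm [ 0.01 -0.18  0.18] turn deg [0.12 0.07 0.26] t 5.1 q [-0.57  0.47  1.7  -0.    0.96 -0.53]
```

View pics/v2.png

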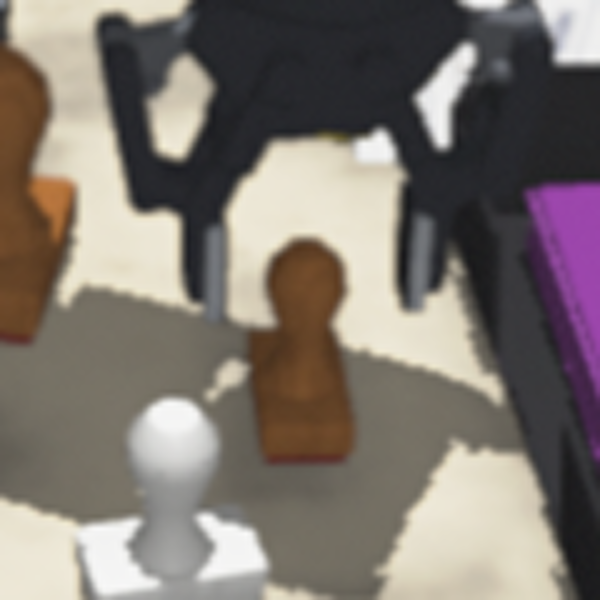

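```bash
python3 - <<'E'
from h import *
import pickle
Sd=pickle.load(open("side0.pkl","rb"))
P=np.array([[.6113-.028,-.271,.041+.004],[.6113+.028,-.271,.041+.004],[.6113,-.271,.0545],[.607,-.271,.0545]])
print((proj(Sd,P)-[340,240]+.5)*5)
E
```

```text
[[217.71809108 307.84421083]
 [392.66304254 295.53557389]
 [306.76926378 277.53302304]
 [293.25485615 278.47502502]]
```

Right view: pads at inner columns about 225 and 402 (mid 313), with the knob at (305,280), so the pads are about 2 mm too far in +x. I shift them and close.

```bash
python3 -m crank '[[0.1,0,-0.2,0.1,0,0,0],[0.3,0,0,0,0,0,0],[0.6,0,0,0,0,0,0],[1,0,0,0,0,0,0],[1,0,0,0,0,0,0]]' 70;python3 -m crank '[[1,0,0,0,0,0,0],[1,0,0,0,0,0,0],[1,0,0,0,0,0,0]]'
python3 - <<'E'
from h import *
b=cam("side","pics/s3.png")
cv2.imwrite("pics/v3.png",cv2.resize(b["color"][240:360,340:460,::-1],(600,600),interpolation=cv2.INTER_CUBIC))
E
```

```text
time: 5.65
eef_pos: [0.6087, -0.2707, 0.0557]
tcp_rot: [0.721, 0.693, 0.0, 0.0]
contact_force: [-0.3, -0.7, 1.6]
opening: 0.268
time: 5.95
eef_pos: [0.6088, -0.2707, 0.0557]
tcp_rot: [0.721, 0.693, 0.0, 0.0]
contact_force: [0.3, -0.0, 2.1]
opening: 0.266
```

View pics/v3.png

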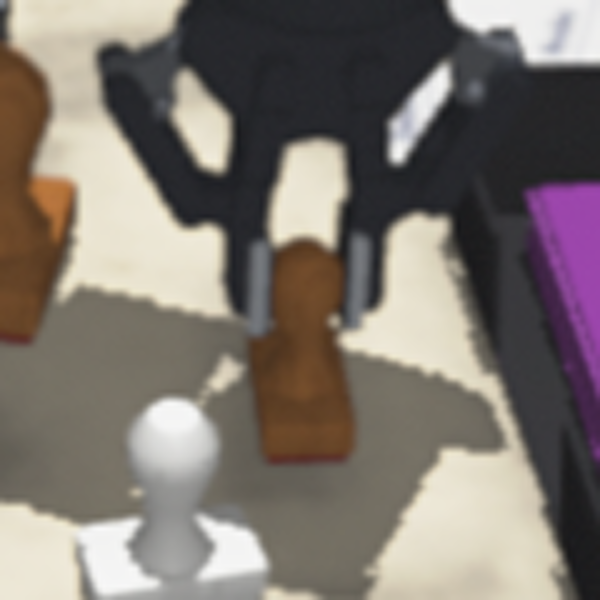

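The pads hold the knob on both x sides (inner columns 270 and 345, a gap of about 26 mm against the 27 mm knob). Lifting.

```bash
python3 -m crank '[[1,0,0,-1,0,0,0],[1,0,0,-2,0,0,0],[1,0,0,-3,0,0,0],[1,0,0,-3,0,0,0],[1,0,0,-3,0,0,0]]';python3 -m crank '[[1,0,0,-2,0,0,0],[1,0,0,0,0,0,0],[1,0,0,0,0,0,0]]'
python3 - <<'E'
from h import *
b=cam("side","pics/s4.png")
cv2.imwrite("pics/v4.png",cv2.resize(b["color"][140:340,300:500,::-1],(600,600),interpolation=cv2.INTER_CUBIC))
E
python3 go.py .5025 -.036 .18 -7.1
```

```text
time: 6.5
eef_pos: [0.6079, -0.2702, 0.176]
tcp_rot: [0.721, 0.692, -0.0, -0.001]
contact_force: [1.3, 0.2, -1.2]
opening: 0.266
time: 6.8
eef_pos: [0.6081, -0.2703, 0.1949]
tcp_rot: [0.721, 0.692, -0.0, -0.0]
contact_force: [0.1, -0.3, -1.1]
opening: 0.265
shift cm [ 22.95 -11.45   1.41] turn deg [-0.15 -0.08  4.75] t 6.85 q [-0.57  0.31  1.65 -0.    1.18 -0.53]
```

View pics/v4.png

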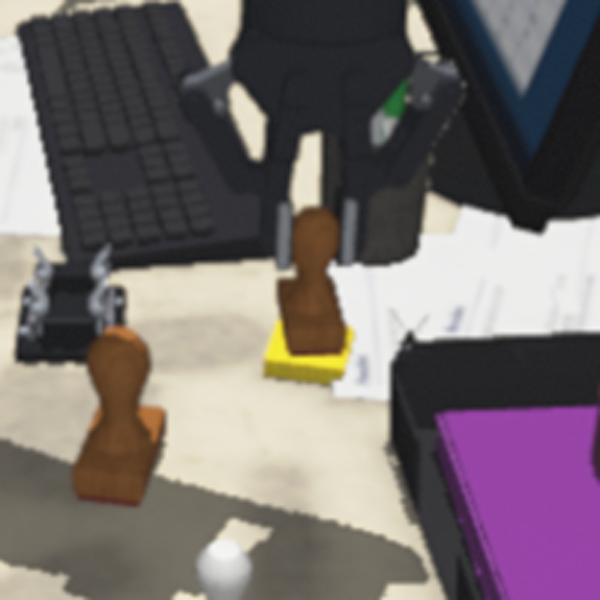

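Stamp hangs upright between the pads at (313,280), clear of the desk. Now carrying it over the black holder.

```bash
python3 -m crank '[[1,3.8,-1.9,0,0,0,0],[1,3.8,-1.9,0,0,0,0],[1,3.8,-1.9,0,0,0,0],[1,3.8,-1.9,0,0,0,0],[1,3.8,-1.9,0,0,0,0]]';python3 -m crank '[[1,2,-1,0,0,0,4.75],[1,0,0,0,0,0,0],[1,0,0,0,0,0,0],[1,0,0,0,0,0,0]]'
python3 go.py .5035 -.036 .14 -7.1
```

```text
time: 7.35
eef_pos: [0.5191, -0.075, 0.1927]
tcp_rot: [0.722, 0.692, -0.001, -0.002]
contact_force: [0.9, -0.1, 0.1]
opening: 0.268
time: 7.75
eef_pos: [0.5122, -0.0572, 0.1946]
tcp_rot: [0.75, 0.662, -0.0, -0.0]
contact_force: [0.8, 0.4, 0.1]
opening: 0.263
shift cm [ 1.99 -1.12  5.46] turn deg [-0.06  0.01  0.  ] t 7.75 q [-0.31 -0.01  2.01 -0.    1.14 -0.18]
```

```bash
python3 -m crank '[[1,2,-1.1,0,0,0,0],[1,0,0,2,0,0,0],[1,0,0,2.5,0,0,0],[1,0,0,2.5,0,0,0],[1,0,0,0,0,0,0]]';python3 -m crank '[[1,0,0,0,0,0,0],[1,0,0,0,0,0,0]]'
python3 go.py .5035 -.036 .124 -7.1
python3 - <<'E'
from h import *
import pickle
a=cam("top","pics/t5.png");b=cam("side","pics/s5.png")
pickle.dump(a,open("top5.pkl","wb"));pickle.dump(b,open("side5.pkl","wb"))
f=lambda c,r:cv2.resize(c["color"][r[1]:r[3],r[0]:r[2],::-1],(400,500),interpolation=cv2.INTER_CUBIC)
cv2.imwrite("pics/v5.png",np.hstack([f(a,(262,190,342,290)),f(b,(276,165,364,275))]))
E
```

```text
time: 8.25
eef_pos: [0.5013, -0.0356, 0.1213]
tcp_rot: [0.75, 0.662, -0.002, -0.004]
contact_force: [-0.6, 0.3, -0.1]
opening: 0.263
time: 8.45
eef_pos: [0.505, -0.036, 0.1268]
tcp_rot: [0.75, 0.662, 0.001, 0.001]
contact_force: [0.7, 0.0, -0.3]
opening: 0.266
shift cm [-0.01 -0.15  0.28] turn deg [ 0.14  0.02 -0.03] t 8.45 q [-0.27  0.05  2.08 -0.    1.   -0.15]
```

View pics/v5.png

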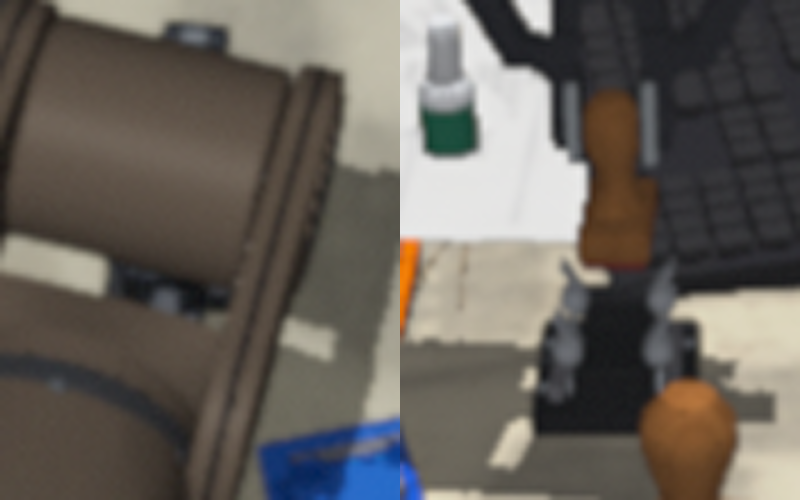

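```bash
python3 - <<'E'
from run2 import *
Sd5=pickle.load(open("side5.pkl","rb"))
# stamp fit with z
import fit as F
rs=(312,182,336,227)
I=Sd5["color"]; m=brown(Sd5,rs)
zb=.1268-.0557
parts=[P+[0,0,zb] for P in STAMP]
V=[(Sd5,m,rs)]
p,f=fit(V,parts,[.505,-.036,-.124]); print("stamp side",np.round(p,4),f,m.sum())
# holder edges in side0: front-bottom edge, left/right corners
I0=Sd["color"][:,:,::-1]
cr=(296,215,352,270)
J=cv2.resize(I0[cr[1]:cr[3],cr[0]:cr[2]],None,fx=10,fy=10,interpolation=cv2.INTER_CUBIC)
for dx,col in((0,(0,255,0)),(.003,(0,0,255))):
    for P in place([box(.07,.084,0,.01)[[0,2,6,4]] ,box(.046,.046,.049,.049)],.5025+dx,-.0362,-.124):
        q=(proj(Sd,P)-[cr[0],cr[1]]+.5)*10; cv2.polylines(J,[cv2.convexHull(q.astype(np.float32)).astype(np.int32)],True,col,1)
cv2.imwrite("pics/h0.png",J)
J=cv2.resize(Sd5["color"][165:275,276:364,::-1],None,fx=5,fy=5,interpolation=cv2.INTER_CUBIC)
for P in place(parts[:2],*p)+place([box(.07,.084,0,.01)[[0,2,6,4]],box(.046,.046,.049,.049)],p[0],p[1],p[2]):
    q=(proj(Sd5,P)-[276,165]+.5)*5; cv2.polylines(J,[cv2.convexHull(q.astype(np.float32)).astype(np.int32)],True,(0,255,0),1)
cv2.imwrite("pics/h5.png",J)
E
```

```text
stamp side [ 0.5072 -0.0346 -0.1189] 87.38363285656762 494.36981786717956
```

View pics/h0.png

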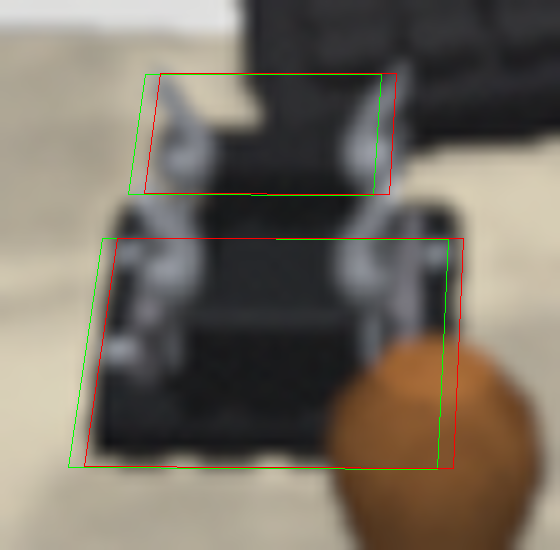

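View pics/h5.png

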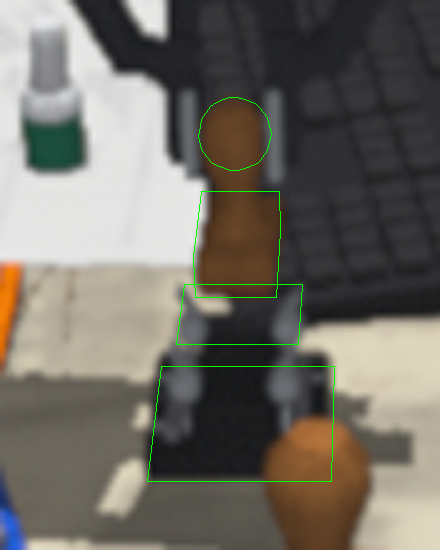

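```bash
python3 -m crank '[[1,0.08,0,0,0,0,0],[1,0,0,1.5,0,0,0],[1,0,0,1,0,0,0],[1,0,0,0.5,0,0,0],[1,0,0,0,0,0,0]]';python3 -m crank '[[1,0,0,0,0,0,0],[1,0,0,0,0,0,0]]'
python3 go.py .5045 -.035 .0657 -7.1
python3 - <<'E'
from h import *
b=cam("side","pics/s6.png")
cv2.imwrite("pics/v6.png",cv2.resize(b["color"][180:280,280:380,::-1],(600,600),interpolation=cv2.INTER_CUBIC))
E
```

```text
time: 9.05
eef_pos: [0.5031, -0.0342, 0.0945]
tcp_rot: [0.749, 0.662, -0.001, -0.001]
contact_force: [0.3, -0.1, -0.2]
opening: 0.269
time: 9.25
eef_pos: [0.5042, -0.0345, 0.0959]
tcp_rot: [0.749, 0.662, 0.0, 0.0]
contact_force: [0.0, -0.1, 0.2]
opening: 0.265
shift cm [-0.04  0.03  3.02] turn deg [0.05 0.01 0.01] t 9.25 q [-0.27  0.1   2.1  -0.    0.94 -0.15]
```

View pics/v6.png

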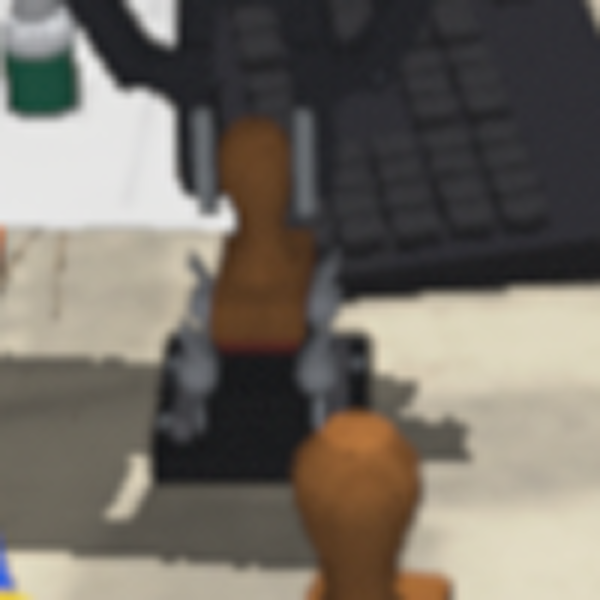

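The foot (columns 212–308) is inside the flared mouth, between clips at about 203 and 318, centred. Pressing down step by step.

```bash
python3 -m crank '[[1,0,0,0.4,0,0,0],[1,0,0,0.3,0,0,0],[1,0,0,0,0,0,0]]' 90;python3 -m crank '[[1,0,0,0.3,0,0,0],[1,0,0,0.3,0,0,0],[1,0,0,0,0,0,0]]';python3 -m crank '[[1,0,0,0.4,0,0,0],[1,0,0,0.4,0,0,0],[1,0,0,0,0,0,0]]'
```

```text
time: 9.6
eef_pos: [0.5042, -0.0344, 0.0889]
tcp_rot: [0.749, 0.662, 0.0, 0.0]
contact_force: [-0.8, 1.6, 3.2]
opening: 0.26
time: 9.9
eef_pos: [0.5034, -0.0343, 0.0816]
tcp_rot: [0.749, 0.662, -0.0, -0.0]
contact_force: [0.2, -0.3, -0.4]
opening: 0.262
time: 10.2
eef_pos: [0.5033, -0.0343, 0.0732]
tcp_rot: [0.75, 0.662, -0.0, -0.0]
contact_force: [0.5, 0.4, -2.6]
opening: 0.26
```

```bash
python3 -m crank '[[1,0,0,0.4,0,0,0],[1,0,0,0,0,0,0]]';python3 -m crank '[[1,0,0,0.3,0,0,0],[1,0,0,0,0,0,0]]';python3 -m crank '[[1,0,0,0.2,0,0,0],[1,0,0,0,0,0,0]]'
python3 - <<'E'
from h import *
b=cam("side","pics/s7.png")
cv2.imwrite("pics/v7.png",cv2.resize(b["color"][190:280,280:370,::-1],(600,600),interpolation=cv2.INTER_CUBIC))
E
```

```text
time: 10.4
eef_pos: [0.503, -0.0343, 0.069]
tcp_rot: [0.749, 0.662, -0.001, -0.001]
contact_force: [0.6, -0.7, -4.2]
opening: 0.257
time: 10.6
eef_pos: [0.503, -0.0341, 0.0661]
tcp_rot: [0.75, 0.662, -0.0, -0.001]
contact_force: [0.6, 0.3, -6.4]
opening: 0.256
time: 10.8
eef_pos: [0.5036, -0.0344, 0.0656]
tcp_rot: [0.75, 0.662, -0.0, -0.001]
contact_force: [-2.6, 0.1, 1.8]
opening: 0.258
```

View pics/v7.png

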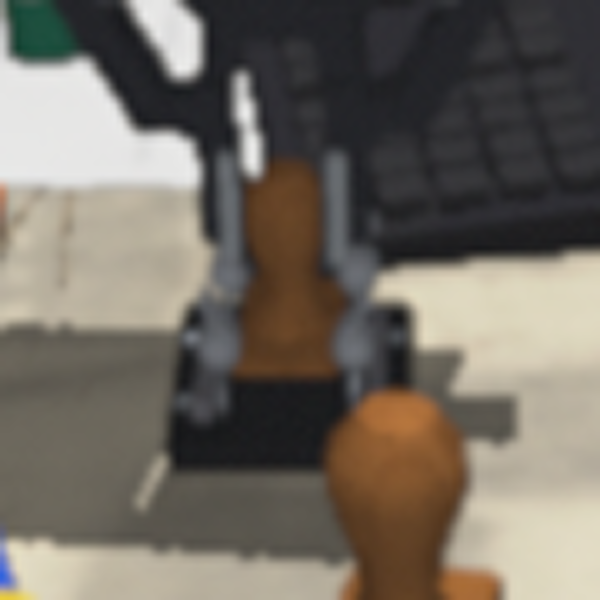

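```bash
python3 -m crank '[[1,0,0,0.2,0,0,0],[1,0,0,0,0,0,0],[1,0,0,0,0,0,0]]'
```

```text
time: 11.15
eef_pos: [0.5041, -0.0345, 0.0654]
tcp_rot: [0.749, 0.662, -0.0, -0.001]
contact_force: [-5.3, 1.4, 11.7]
opening: 0.259
```

```bash
python3 -m crank '[[1,0,0,-0.2,0,0,0],[0.35,0,0,0,0,0,0],[0.3,0,0,0,0,0,0],[0.3,0,0,0,0,0,0]]';python3 -m crank '[[0.25,0,0,-0.5,0,0,0],[0.2,0,0,-1,0,0,0],[0,0,0,-2,0,0,0],[0,0,0,-4,0,0,0],[0,0,0,-4,0,0,0]]'
python3 - <<'E'
from h import *
b=cam("side","pics/s8.png")
cv2.imwrite("pics/v8.png",cv2.resize(b["color"][190:280,280:370,::-1],(600,600),interpolation=cv2.INTER_CUBIC))
E
```

```text
time: 11.55
eef_pos: [0.5045, -0.0346, 0.0656]
tcp_rot: [0.75, 0.662, 0.001, 0.001]
contact_force: [0.7, 0.6, -0.5]
opening: 0.351
time: 12.05
eef_pos: [0.5034, -0.0343, 0.1818]
tcp_rot: [0.75, 0.662, -0.0, -0.0]
contact_force: [1.2, -0.0, 0.4]
opening: 0.504
```

View pics/v8.png

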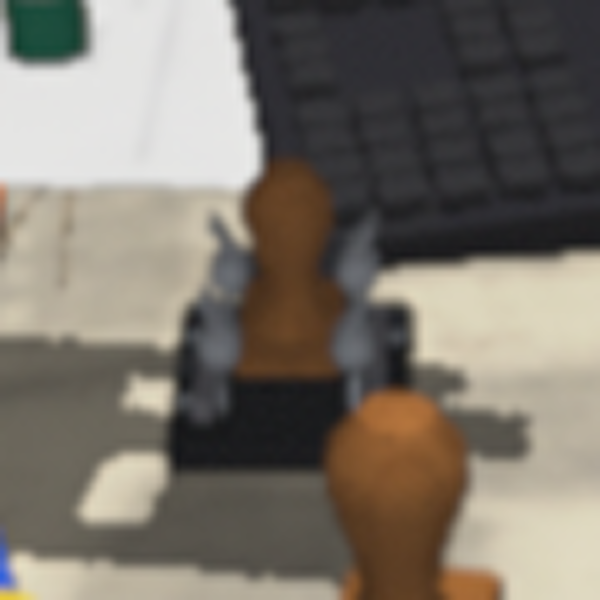

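```bash
python3 -m crank '[[0,5,0,0,0,0,0],[0,5,0,0,0,0,0],[0,5,0,0,0,0,0],[0,5,0,0,0,0,0],[0,5,0,0,0,0,0]]'; python3 - <<'E'
from run2 import *
a=cam("top","pics/t9.png");b=cam("side","pics/s9.png")
rs=(312,208,336,250); rt=(276,212,330,260)
for z in (.006,.010,.014,.018):
    parts=[P+[0,0,z] for P in STAMP[1:]]
    # knob only, both views: residual tells z
    K=[parts[0]]
    r1=(314,212,334,226)
    m1=brown(b,r1); mt=brown(a,(290,222,312,250))
    p1,f1=fit([(b,m1,r1)],K,[.505,-.035,0]); 
    print(z,np.round(p1[:2],4),round(f1,1))
f=lambda c,r,s:cv2.resize(c["color"][r[1]:r[3],r[0]:r[2],::-1],(400,400),interpolation=cv2.INTER_CUBIC)
cv2.imwrite("pics/v9.png",np.hstack([f(a,(270,205,335,270),6),f(b,(285,195,355,265),6)]))
rt=(284,220,318,254); m=brown(a,rt)
from rect import wrect
print(wrect(a,m,rt,.027,None))
E
```

```text
time: 12.6
eef_pos: [0.535, 0.2158, 0.1815]
tcp_rot: [0.75, 0.662, 0.001, 0.001]
contact_force: [0.7, -0.7, 0.4]
opening: 0.504
0.006 [ 0.5071 -0.0273] 15.4
0.01 [ 0.5064 -0.0336] 16.1
0.014 [ 0.506  -0.0414] 17.1
0.018 [ 0.5056 -0.0484] 17.8
[502.7 -36.1  55.9  31.8  82.5]
```

View pics/v9.png

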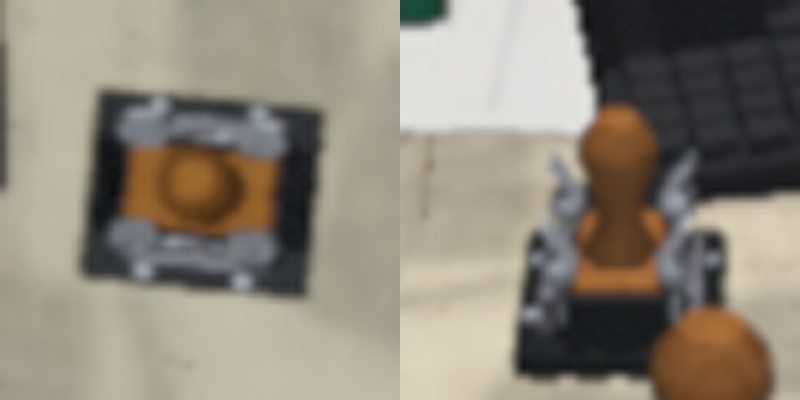

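The top view shows the foot centred in the bay, with the clip noses over both long edges and its ends clear of the stops. The side view shows it upright.

```bash
python3 -m crank '[[0,0,0,0,0,0,0],[0,0,0,0,0,0,0],[0,0,0,0,0,0,0]]'; python3 - <<'E'
from h import *
cam("side","pics/s10.png")
for t in("bottle","glue"): print(t,[(round(r["p"],2),np.round(r["location"]).tolist()) for r in place_of(t,"side")])
print(np.round(get_state()["contact_force"],1)); sign_off()
E
```

```text
time: 13.0
eef_pos: [0.5348, 0.2124, 0.1805]
tcp_rot: [0.75, 0.661, 0.0, 0.0]
contact_force: [-0.4, 0.5, 0.4]
opening: 0.499
bottle [(0.81, [289.0, 195.0]), (0.73, [321.0, 250.0])]
glue [(0.62, [281.0, 330.0])]
[-0.3  0.5  0.6]
the job is handed in; nothing more can be done
```

The small brown stamp is in the black holder's bay, seated on the floor between the clips. I let go and handed the job in at about 13 s.

- **Snap:** The force on the tool was slightly pulling (−6 N) over the last millimetres. It then rose to about +12 N with the TCP at 65.4 mm. That puts the stamp's underside at about 10 mm, the height of the bay floor.
- **Position:** In the top view the foot sits within 0.5 mm of the holder's centre and within 1° of its long axis. The clip noses lie over both long edges. In the side view the stamp is upright, and its height fits 10 mm.
- **Bystanders:** The bottle and glue stick were detected within about 4 pixels of where they started, which is the detector's noise. The arm never went near either one.
- **Disagreements:** The two cameras differed by 3–4 mm in x. The side camera also put the holder and the stamp about 2.5 mm farther in y than the top camera did. I compared stamp and holder within the same picture, so these offsets cancel. The last bottle query also returned a second, false hit at the holder.

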